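# Make up the viewing kit and the smear kit

## Task

Make up two kits from the stock standing on the desk, one item upright on the floor of each tray pocket. In the three-pocket tray put an oil bottle in the end pocket with the cork pad, the black-capped canister in the middle pocket and the eyepiece in the other end pocket; in the two-pocket tray put the other oil bottle in the pocket with the cork pad and the amber dropper bottle in the bare pocket. Let go of everything, and leave the stamp, the tally counter and the eraser where they are.

Things in the scene. Friction and masses are not known exactly. Their poses are not given: they have to be found in the camera images.
- tray_three: Low white tray, 246 x 84 x 14 mm high (long along its x) with a carrying tab at each end, fixed to the desk. Origin: centre of its underside, z up. Three open square pockets, 58 x 58 mm, centres at x = -78, 0, +78 mm, y = 0, floor 4 mm above the desk. The pocket at x = -78 mm (the end towards the robot) has a 2 mm cork pad on its floor (pad top 6 mm above the desk).
- tray_two: Low white tray, 168 x 84 x 14 mm high (long along its x) with a carrying tab at each end, fixed to the desk. Origin: centre of its underside, z up. Two open square pockets, 58 x 58 mm, centres at x = -39, +39 mm, y = 0, floor 4 mm above the desk. The pocket at x = -39 mm (the end towards the robot) has a 2 mm cork pad on its floor (pad top 6 mm above the desk).
- oil_bottle_a: Oil bottle: cream-coloured round plastic bottle with a wide screw cap, 35 mm diameter, 66 mm tall (body up to 50 mm, cap 23 mm wide above), 60 g. Two identical ones exist and either may go in either tray. Stands upright among the stock; origin at the centre of its underside, z up.
- oil_bottle_b: Oil bottle: cream-coloured round plastic bottle with a wide screw cap, 35 mm diameter, 66 mm tall (body up to 50 mm, cap 23 mm wide above), 60 g. Two identical ones exist and either may go in either tray. Stands upright among the stock; origin at the centre of its underside, z up.
- dropper_bottle: Slim amber dropper bottle with a black collar and rubber bulb, 102 mm tall; round glass body 29 mm in diameter up to 58 mm, collar 21 mm wide up to 70 mm, bulb 15 mm wide above; 45 g; all stiff, it may be carried by the bulb. Stands upright; origin at the centre of its underside, z up.
- objective_can: Round canister, white body with a broad black screw cap, 54 mm tall; body 40 mm in diameter up to 34 mm, cap 42 mm in diameter above; 50 g. Stands upright; origin at the centre of its underside, z up.
- spare_eyepiece: Microscope eyepiece, all black, stepped round barrel, 39 mm in diameter (treat as a plain cylinder), 46 mm tall, 90 g. Stands upright; origin at the centre of its underside, z up.
- date_stamp: Bystander among the stock: black stamp, base 26 x 42 x 30 mm with an upright red handle, 69 mm tall overall. Leave where it is. Origin at the centre of its underside, z up.
- tally_counter: Bystander: round metal hand tally counter, 23 x 74 x 54 mm high, on the left of the work. Leave where it is. Origin at the centre of its underside.
- eraser: Bystander: eraser in a blue sleeve, 19 x 44 x 12 mm, lying near the front edge of the desk. Leave where it is. Origin at the centre of its underside.
There are look-alikes about, which are no part of the job. Leave any purple look-alike of the objective_can alone.

How it is judged:
At the end, for the whole second after the job is handed in: Oil bottle in each corked pocket; canister middle and eyepiece last in the three-pocket tray; dropper bottle in the bare pocket of the other: each upright (0.12 rad), on the pocket floor (4 mm), within 16 mm of the pocket centre along each tray axis, released and at rest (((x of oil_bottle_a in the frame of tray_three between -0.094 and -0.062 m and y of oil_bottle_a in the frame of tray_three between -0.016 and 0.016 m and z of oil_bottle_a in the frame of tray_three between 0.002 and 0.01 m and x of oil_bottle_b in the frame of tray_two between -0.055 and -0.023 m and y of oil_bottle_b in the frame of tray_two between -0.016 and 0.016 m and z of oil_bottle_b in the frame of tray_two between 0.002 and 0.01 m) or (x of oil_bottle_b in the frame of tray_three between -0.094 and -0.062 m and y of oil_bottle_b in the frame of tray_three between -0.016 and 0.016 m and z of oil_bottle_b in the frame of tray_three between 0.002 and 0.01 m and x of oil_bottle_a in the frame of tray_two between -0.055 and -0.023 m and y of oil_bottle_a in the frame of tray_two between -0.016 and 0.016 m and z of oil_bottle_a in the frame of tray_two between 0.002 and 0.01 m)) and x of objective_can in the frame of tray_three between -0.016 and 0.016 m and y of objective_can in the frame of tray_three between -0.016 and 0.016 m and z of objective_can in the frame of tray_three between 0 and 0.008 m and x of spare_eyepiece in the frame of tray_three between 0.062 and 0.094 m and y of spare_eyepiece in the frame of tray_three between -0.016 and 0.016 m and z of spare_eyepiece in the frame of tray_three between 0 and 0.008 m and x of dropper_bottle in the frame of tray_two between 0.023 and 0.055 m and y of dropper_bottle in the frame of tray_two between -0.016 and 0.016 m and z of dropper_bottle in the frame of tray_two between 0 and 0.008 m and angle between each of oil_bottle_a, oil_bottle_b, dropper_bottle, objective_can, spare_eyepiece's own z axis and vertical below 0.12 rad and linear speed of each of oil_bottle_a, oil_bottle_b, dropper_bottle, objective_can, spare_eyepiece below 0.02 m/s and contact force between each of oil_bottle_a, oil_bottle_b, dropper_bottle, objective_can, spare_eyepiece and the fingers below 0.1 N); the robot touches nothing.
It fails at once if the stamp is moved by more than 3 cm (distance of date_stamp from where it was at the start of the episode above 0.03 m).
It fails at once if the tally counter is moved by more than 3 cm (distance of tally_counter from where it was at the start of the episode above 0.03 m).
It fails at once if the eraser is moved by more than 3 cm (distance of eraser from where it was at the start of the episode above 0.03 m).
It also fails if it takes over 115 s, if anything falls off the work surface, if the arm or the gripper's body presses on something with over 40 N, if the wrist force passes 120 N, or if a joint passes its speed limit or range.

## Robot

A 6-joint arm with a two-finger parallel gripper is mounted at the origin on a cart in front of the work surface, level with it; the furniture and walls round the work are solid. World frame = base frame: x ahead of the robot, y to its left, z up, the work surface at z = 0. Lengths are in m, angles in rad, forces in N, time in s.
With the tool pointing down it reaches from about 0.25 to 0.8 m from the base axis. Payload 3.9 kg.
Tool frame: the origin (TCP) lies between the finger pads; the fingertips stand 19 mm ahead of it and the grasp point (between the pads) is the TCP (arm.tip_reach is the distance from the TCP to the fingertips, in m); z points along the fingers, y is the direction in which the jaws open and shut (so a half turn about z gives the same grasp; the last joint's range is limited). The gripper opens to 85 mm and grips with 20 to 120 N. Pads are 22 mm wide; open, the fingers measure 114 mm over their backs; the gripper's body (76 mm by 85 mm) begins 54 mm behind the grasp point. The pads swing forward as they close: fully open they stand 13 mm farther back than shut.
Start: joints at [-1.322, 0.26, -0.138, 1.173, 0, 1.571], TCP at [0.129, -0.509, 0.25] pointing down, gripper open.
Joint ranges: [-2.78, 2.78], [-0.83, 1.72], [-1.28, 1.37], [-1.9, 2.12], [-1.57, 1.48], [-3.14, 3.14]. Speed limits (rad/s): [2.57, 2.57, 3.14, 3.14, 3.14, 3.14].

## Interface

Orientations are given as [roll, pitch, yaw] about the fixed x, y, z axes, in that order (R = Rz(yaw) Ry(pitch) Rx(roll)).
In Python, from rig import arm gives the robot as it stands.
- The arm moves only by the tool servo_tool, never from a script. Its argument "commands" is a list of rows, each a list of 7 numbers: the shift along the world's x, y, z scaled (see below), then the turn, a rotation vector about the world's x, y, z scaled (see below), then the gripper's target within -1 to 1 (fully open at 1, half-way at 0, shut at -1). In form: [[x, y, z, ax, ay, az, grip], ...]. A call has 1 to 12 rows; each row shifts and turns the pose as measured when the row begins; what a row does not reach is not made up. The controller multiplies each number of a shift by 60 mm and each number of a turn by 0.08 rad. A row lasts 1/8 s, in which the tool goes at most 62.5 mm and 10.7 degrees, less where a joint would pass 70% of its speed; a pose out of reach is approached as far as the arm can. A call with a number of a shift or a turn outside -1 to 1 is refused whole. A call with a gripper value outside its range is refused whole. The fingers move at their own pace and stop on an object; "newtons" is the grip in N (left out, the last holds). Time passes only in rows, so rows that do not move let the fingers close. It gives the time, the measured TCP pose, the force and the opening at its end, in the units of the state.
- arm.observe(): the state, without advancing time (a new reading comes with each control period).
- arm.grab_frame(name): name is "scene" or "side" or "wrist"; returns (picture, depth): 400x640x3 uint8, red, green, blue; 400x640 float32, m along the optical axis (not along the pixel's ray), 0 where there is no reading.
- arm.camera_info(name): a dict with "mtx" (3x3 intrinsics, pixels), "dist_coeffs" ([k1, k2, p1, p2, k3] as OpenCV has them; the pictures are not rectified), "position" and "orientation" of the camera in the world; the wrist camera has in their place "tool_from_camera" (4x4, takes a point from camera to tool coordinates, whose origin is the TCP and whose axes are the flange's). Camera axes: x right, y down, z forward; pixel columns grow to the right and rows downward; lengths in m; the calibration is good to about 2 mm. A picture is of the moment at which its call begins: read the wrist's pose just before it. camera_info takes no time and is no camera call.
- arm.job_done(): hands the job in, once; it reports no verdict.
The state is a dict: "time_s": time; "joints": joint angles; "joint_vel": joint speeds; "joint_torque": joint torques, N m; "eef_pos": TCP position; "ee_rot": TCP orientation; "ft_force": force on the tool from outside, world axes, zero at the start; "torque": the same for the moment, N m; "gripper_width": finger opening in m.
Only numpy, scipy, OpenCV 4.12 (cv2) and the standard library are available. Lean on these libraries where they do the work, as an engineer would, in place of code of your own. Each camera call takes 0.05 s, during which the arm holds its last target. There are 200 camera calls.

## Working session

There is one attempt and no reset: what is moved stays moved. The work goes in short steps, Python scripts to look and compute and a tool call to move; the robot and the scene stay as the last step left them, time stands still between calls to the robot, and variables do not carry over. Pictures are saved under pics/ and viewed, about 12 in all and at most 16, crops included, and the job is handed in when it is done.

Besides the shell and the picture viewer there is one more tool, called after ">>>" as name([rows], argument=value, ...), one row to a line, values as JSON. servo_tool: Moves the arm, as the interface text tells. Its arguments: {"type":"object","properties":{"commands":{"type":"array","items":{"type":"array","items":{"type":"number","minimum":-1,"maximum":1}}},"newtons":{"type":"number"}},"required":["commands"]}

```bash
mkdir -p pics
cat > h.py <<'E'
import numpy as np, cv2
from rig import arm
from scipy.spatial.transform import Rotation as R
def cam(n):
    i=arm.camera_info(n); K=np.array(i["mtx"]); d=np.array(i["dist_coeffs"])
    if n=="wrist":
        s=arm.observe(); T=np.eye(4); T[:3,:3]=R.from_euler("xyz",s["ee_rot"]).as_matrix(); T[:3,3]=s["eef_pos"]
        T=T@np.array(i["tool_from_camera"])
    else:
        T=np.eye(4); o=np.array(i["orientation"]); T[:3,3]=i["position"]
        T[:3,:3]=o if o.shape==(3,3) else R.from_euler("xyz",o).as_matrix()
    return K,d,T
def ray(c,uv,z):
    K,d,T=c; p=cv2.undistortPoints(np.array(uv,float).reshape(-1,1,2),K,d)[:,0]
    v=np.c_[p,np.ones(len(p))]@T[:3,:3].T
    return T[:3,3]+v*((z-T[2,3])/v[:,2])[:,None]
def cloud(c,dep):
    K,d,T=c; vv,uu=np.mgrid[:dep.shape[0],:dep.shape[1]]
    p=cv2.undistortPoints(np.c_[uu.ravel(),vv.ravel()].astype(float).reshape(-1,1,2),K,d)[:,0]
    P=np.c_[p,np.ones(len(p))]*dep.reshape(-1,1)
    return (P@T[:3,:3].T+T[:3,3]).reshape(*dep.shape,3)
def snap(n,f):
    c=cam(n); im,dep=arm.grab_frame(n); cv2.imwrite(f"pics/{f}.png",im[:,:,::-1]); np.savez(f"pics/{f}.npz",im=im,P=cloud(c,dep)); return c,im,dep
E
python3 - <<'E'
from h import *
print(arm.observe()); print(arm.camera_info("scene"));print(arm.camera_info("side")["position"])
print(arm.camera_info("wrist"))
for n in("scene","side"): snap(n,n+"0")
cv2.imwrite("pics/both.png",cv2.resize(np.vstack([cv2.imread("pics/scene0.png")]),(800,500)))
E
```

```text
{'time_s': 0.0, 'joints': array([-1.32200459e+00,  2.60677567e-01, -1.39366589e-01,  1.17270417e+00,
       -1.50116182e-05,  1.57080473e+00]), 'joint_vel': array([ 0.00216049, -0.00026313,  0.00079409, -0.0005503 , -0.00105137,
        0.00051065]), 'joint_torque': array([ 1.52325169e-04, -4.05677533e+01,  2.53922385e+01,  1.88927853e-02,
       -1.86755692e-04,  2.84735265e-06]), 'eef_pos': array([ 0.12910946, -0.50821272,  0.24946919]), 'ee_rot': array([-3.13964066e+00,  1.50279854e-05,  2.48783367e-01]), 'ft_force': array([ 0.48275106, -0.10311989,  0.69235987]), 'torque': array([-0.03691512,  0.03673068, -0.01494682]), 'gripper_width': 0.08546685459545311}
{'mtx': array([[417.85472017,   0.        , 319.35320024],
       [  0.        , 417.85472017, 196.57837214],
       [  0.        ,   0.        ,   1.        ]]), 'dist_coeffs': array([-0.00767681,  0.        ,  0.        ,  0.        ,  0.        ]), 'position': array([-0.50901103,  1.0437881 ,  0.70959961]), 'orientation': array([-2.02223447,  0.0046121 , -2.3659655 ])}
[ 0.09247276 -0.80448642  0.5673269 ]
{'mtx': array([[277.96401404,   0.        , 316.75448599],
       [  0.        , 277.96401404, 196.46197298],
       [  0.        ,   0.        ,   1.        ]]), 'dist_coeffs': array([0.00834476, 0.        , 0.        , 0.        , 0.        ]), 'tool_from_camera': array([[ 5.11284758e-04, -9.57767561e-01, -2.87543107e-01,
         7.28607570e-02],
       [ 9.99999684e-01,  3.14539614e-04,  7.30425294e-04,
         1.30099373e-04],
       [-6.09133954e-04, -2.87543389e-01,  9.57767419e-01,
        -1.23259828e-01],
       [ 0.00000000e+00,  0.00000000e+00,  0.00000000e+00,
         1.00000000e+00]])}
```

View pics/both.png

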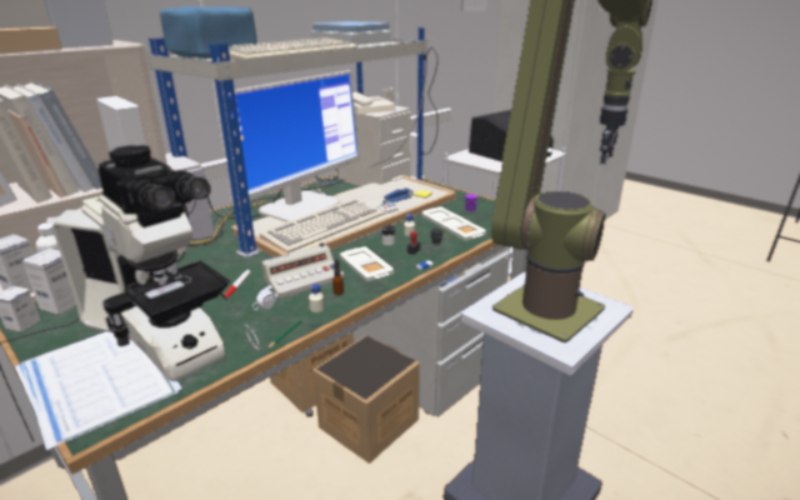

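View pics/side0.png

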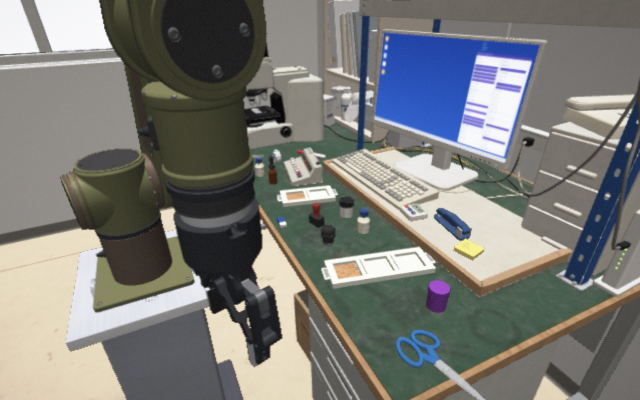

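The side view shows:
- **Three-pocket tray:** (380,266).
- **Two-pocket tray:** (307,195).
- **Oil bottles:** (363,220) and (259,167).
- **Canister:** (346,207), with white body and black cap. The purple look-alike at (438,296) is left alone.
- **Eyepiece:** (327,234), the all-black one.
- **Stamp:** (316,215).
- **Dropper:** (272,174).

I'll confirm these with a crop and measure them by depth.

Run:
```python
from h import *
im=cv2.imread("pics/side0.png"); a=cv2.resize(im[140:300,240:460],(800,582),interpolation=cv2.INTER_CUBIC); cv2.imwrite("pics/crop1.png",a)
P=np.load("pics/side0.npz")["P"]; Q=np.load("pics/scene0.npz")["P"]
for nm,(u,v) in dict(oilA=(363,213),oilB=(259,160),drop=(272,170),can=(346,201),eye=(327,229),stamp=(316,207),eraser=(282,221),tally=(276,156),purple=(438,288),desk=(300,240),board=(500,260)).items(): print(nm,P[v,u].round(3))
# height clusters, side & scene
for n,C in(("side",P),("scene",Q)):
  z=C[...,2]; m=((z>.02)&(z<.12)&(C[...,0]>.2)&(C[...,0]<.68)&(abs(C[...,1])<.55)).astype(np.uint8)
  k,l,st,ce=cv2.connectedComponentsWithStats(m)
  for i in range(1,k):
    if st[i,4]>15:
      p=C[l==i]; t=p[p[:,2]>p[:,2].max()-.006]; print(n,ce[i].round(),st[i,4],"min",p.min(0).round(3),"max",p.max(0).round(3),"top",t.mean(0).round(3))
# trays: white z 8..18mm
I=np.load("pics/side0.npz")["im"].astype(int)
z=P[...,2]; m=((z>.008)&(z<.02)&(I.min(2)>150)&(P[...,0]<.7)&(P[...,0]>.2)).astype(np.uint8)
m=cv2.morphologyEx(m,cv2.MORPH_CLOSE,np.ones((3,3),np.uint8))
k,l,st,ce=cv2.connectedComponentsWithStats(m)
for i in range(1,k):
  if st[i,4]>60:
    p=P[l==i]; r=cv2.minAreaRect((p[:,:2]*1000).astype(np.float32)); print("tray",ce[i].round(),st[i,4],r,p[:,2].mean())
```

```text
oilA [ 0.554 -0.096  0.06 ]
oilB [0.416 0.388 0.06 ]
drop [0.436 0.305 0.05 ]
can [ 0.554 -0.003  0.051]
eye [ 0.445 -0.098  0.042]
stamp [ 0.455 -0.011  0.061]
eraser [0.371 0.042 0.009]
tally [0.505 0.46  0.032]
purple [ 0.542 -0.402  0.052]
desk [ 0.387 -0.052 -0.003]
board [ 0.748 -0.377  0.032]
side [307. 165.] 692 min [0.51  0.224 0.02 ] max [0.628 0.427 0.073] top [0.584 0.246 0.071]
side [274. 164.] 205 min [0.423 0.295 0.02 ] max [0.526 0.526 0.1  ] top [0.439 0.309 0.098]
side [259. 165.] 109 min [0.401 0.378 0.021] max [0.435 0.408 0.066] top [0.418 0.395 0.062]
side [412. 227.] 3141 min [ 0.637 -0.429  0.02 ] max [0.68  0.327 0.055] top [ 0.677 -0.139  0.051]
side [346. 204.] 202 min [ 0.54  -0.018  0.02 ] max [0.582 0.027 0.053] top [0.56  0.004 0.051]
side [317. 213.] 163 min [ 0.443 -0.025  0.02 ] max [0.477 0.016 0.067] top [ 0.459 -0.004  0.064]
side [364. 218.] 187 min [ 0.543 -0.108  0.02 ] max [ 0.576 -0.08   0.065] top [ 0.559 -0.093  0.063]
side [328. 232.] 187 min [ 0.431 -0.115  0.02 ] max [ 0.467 -0.078  0.045] top [ 0.449 -0.097  0.042]
side [438. 292.] 464 
[... 293 characters left out ...]
187.] 75 min [ 0.427 -0.11   0.021] max [ 0.463 -0.072  0.048] top [ 0.448 -0.092  0.044]
scene [331. 192.] 93 min [ 0.44 -0.02  0.02] max [0.472 0.023 0.07 ] top [0.456 0.003 0.066]
scene [253. 236.] 150 min [0.396 0.386 0.02 ] max [0.428 0.418 0.068] top [0.415 0.4   0.065]
tray [291. 171.] 153 ((517.2584228515625, 340.92034912109375), (182.6771697998047, 27.905275344848633), 79.72998046875) 0.016467017449235035
tray [307. 194.] 435 ((500.550537109375, 156.60130310058594), (89.1175537109375, 193.169921875), 75.28678894042969) 0.010759065632593243
tray [377. 265.] 1461 ((296.39849853515625, -444.5200500488281), (790.0613403320312, 245.86358642578125), 43.18196105957031) 0.013685706825082583
```

View pics/crop1.png

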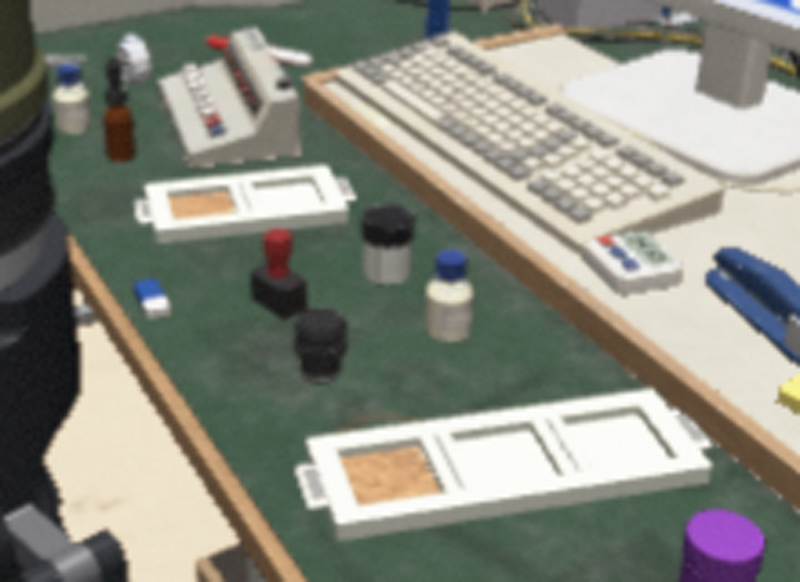

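The crop confirms all identities: black-capped white canister, plain black eyepiece, two cream oil bottles (blue caps) and the amber dropper. Now I'll go above the stock for a close look.

>>> servo_tool([
  [0.3, 0.4, 0.8, 0, 0, -1, 0.5],
  [0.6, 0.8, 0, 0, 0, -1, 0.5],
  [0.6, 0.8, 0, 0, 0, -1, 0.5],
  [0.6, 0.8, 0, 0, 0, 0, 0.5],
  [0.6, 0.8, 0, 0, 0, 0, 0.5],
  [0.6, 0.8, 0, 0, 0, 0, 0.5],
  [0.6, 0.8, 0, 0, 0, 0, 0.5],
  [0.6, 0.8, 0, 0, 0, 0, 0.5],
  [0, 0, 0, 0, 0, 0, 0.5],
  [0, 0, 0, 0, 0, 0, 0.5],
], newtons=30)

```text
time_s: 1.35
eef_pos: [0.4043, -0.1361, 0.295]
ee_rot: [-3.137, -0.0, -0.001]
ft_force: [-0.3, -0.4, -0.8]
gripper_width: 0.0642
```

Run:
```python
from h import *
s=arm.observe(); print(s["time_s"],s["eef_pos"],s["ee_rot"],s["gripper_width"])
snap("wrist","w1")
```

```text
1.35 [ 0.40434723 -0.13609686  0.29496172] [-3.13696909e+00 -3.15816736e-04 -6.02568623e-04] 0.06423178205884289
```

View pics/w1.png

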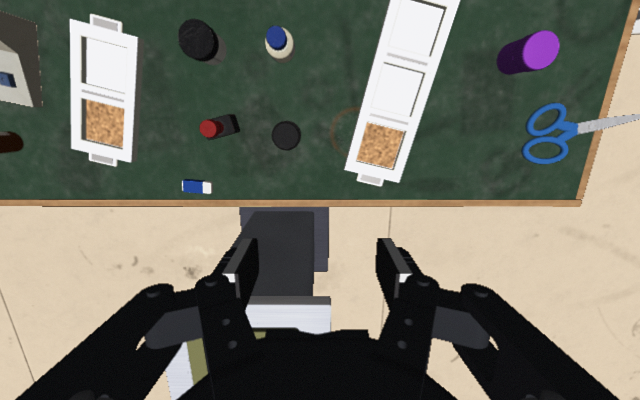

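The wrist view shows:
- **Trays:** three-pocket at (395,95), cork at (381,146). Two-pocket at (104,88), cork at (105,123).
- **Stock:** canister (199,40), oil bottle (278,40), eyepiece (286,135).
- **Leave alone:** stamp (215,128), purple can (530,50).

```bash
cat > m.py <<'E'
from h import *
def items(f,c,zmin=.025):
  d=np.load(f"pics/{f}.npz"); I=d["im"]; P=d["P"]; z=P[...,2]
  m=((z>zmin)&(z<.13)&(P[...,0]<.63)&(P[...,0]>.33)); m[330:]=0; m[215:,100:540]=0
  k,l,st,ce=cv2.connectedComponentsWithStats(m.astype(np.uint8))
  for i in range(1,k):
    if st[i,4]>60:
      p=P[l==i]; h=np.percentile(p[:,2],98); q=(l==i)&(z>h-.007); 
      pts=np.argwhere(q)[:,::-1].astype(np.float32); (u,v),r=cv2.minEnclosingCircle(pts)
      print("item px",(round(u),round(v)),"h",h.round(3),"depthmean",P[q].mean(0)[:2].round(4),"ray",ray(c,[u,v],h)[0,:2].round(4))
def trays(f,c):
  d=np.load(f"pics/{f}.npz"); I=d["im"]; P=d["P"]
  hsv=cv2.cvtColor(I,cv2.COLOR_RGB2HSV)
  w=((hsv[...,1]<40)&(hsv[...,2]>150)); cork=(hsv[...,0]>5)&(hsv[...,0]<20)&(hsv[...,1]>70)&(hsv[...,2]>120)
  on=(P[...,0]>.36)&(P[...,0]<.72)&(abs(P[...,2])<.02); m=((w|cork)&on).astype(np.uint8)
  m=cv2.morphologyEx(m,cv2.MORPH_CLOSE,np.ones((7,7),np.uint8)); m=cv2.morphologyEx(m,cv2.MORPH_OPEN,np.ones((35,35),np.uint8) if 0 else np.ones((5,5),np.uint8))
  k,l,st,ce=cv2.connectedComponentsWithStats(m)
  for i in range(1,k):
    if st[i,4]>1500:
      cs=max(cv2.findContours((l==i).astype(np.uint8),0,1)[0],key=cv2.contourArea)[:,0]
      q=ray(c,cs,.014)[:,:2]*1000; (x,y),s,a=cv2.minAreaRect(q.astype(np.float32))
      a=a if s[0]>s[1] else a-90; a=(a+90)%180-90
      cc=(cv2.erode((cork&(l==i)).astype(np.uint8),np.ones((3,3))))>0
      g=ray(c,np.argwhere(cc)[:,::-1],.006).mean(0)
      print("tray px",ce[i].round(),"c",round(x,1),round(y,1),np.round(s,1),"yaw",round(a,1),"cork",g[:2].round(4))
E
python3 - <<'E'
from m import *
c=cam("wrist"); items("w1",c); trays("w1",c)
E
```

```text
item px (4, 28) h 0.047 depthmean [0.5708 0.2359] ray [0.5722 0.2313]
item px (196, 38) h 0.055 depthmean [0.5603 0.0057] ray [0.5603 0.0042]
item px (276, 37) h 0.067 depthmean [ 0.5594 -0.0891] ray [ 0.5594 -0.0905]
item px (539, 50) h 0.055 depthmean [ 0.5473 -0.3964] ray [ 0.5468 -0.3952]
item px (208, 129) h 0.068 depthmean [ 0.4591 -0.0018] ray [ 0.4588 -0.0024]
item px (285, 135) h 0.046 depthmean [ 0.4492 -0.0941] ray [ 0.4494 -0.0946]
item px (0, 144) h 0.032 depthmean [0.4343 0.2996] ray [0.4356 0.2967]
tray px [399.  87.] c 498.5 -242.9 [ 85.5 251.6] yaw -13.3 cork [ 0.4323 -0.227 ]
tray px [609.  98.] c 487.9 -533.0 [237.7  79.6] yaw 15.9 cork [ 0.5051 -0.5374]
tray px [102.  89.] c 500.7 157.3 [ 85.1 192.5] yaw -14.1 cork [0.4633 0.169 ]
```

Poses agree across views. Starting with the eyepiece.

>>> servo_tool([
  [0.38, 0.35, 0, 0, 0, 0, 0.5],
  [0.37, 0.34, -0.7, 0, 0, 0, 0.5],
  [0, 0, -0.9, 0, 0, 0, 0.5],
  [0, 0, -0.9, 0, 0, 0, 0.5],
  [0, 0, -0.4, 0, 0, 0, 0.5],
  [0, 0, 0, 0, 0, 0, 0.5],
  [0, 0, 0, 0, 0, 0, 0.5],
])

```text
time_s: 2.28
eef_pos: [0.4469, -0.1055, 0.1185]
ee_rot: [-3.139, -0.005, -0.025]
ft_force: [0.3, -0.2, -0.3]
gripper_width: 0.0641
```

>>> servo_tool([
  [0.04, 0.18, 0, 0, 0, 0.3, 0.5],
  [0, 0, -0.5, 0, 0, 0, 0.5],
  [0, 0, -0.5, 0, 0, 0, 0.5],
  [0, 0, -0.2, 0, 0, 0, 0.5],
  [0, 0, 0, 0, 0, 0, 0.5],
])

```text
time_s: 2.9
eef_pos: [0.4564, -0.0947, 0.0517]
ee_rot: [-3.142, -0.02, 0.002]
ft_force: [0.2, -0.8, 0.1]
gripper_width: 0.0639
```

>>> servo_tool([
  [-0.11, 0, -0.13, 0, 0.25, 0, 0.5],
  [0, 0, -0.13, 0, 0, 0, 0.5],
  [0, 0, 0, 0, 0, 0, 0.5],
])

```text
time_s: 3.28
eef_pos: [0.4514, -0.0949, 0.0373]
ee_rot: [3.141, -0.003, 0.002]
ft_force: [-0.4, -0.3, 0.5]
gripper_width: 0.0642
```

>>> servo_tool([
  [0, 0, 0, 0, 0, 0, -1],
  [0, 0, 0, 0, 0, 0, -1],
  [0, 0, 0, 0, 0, 0, -1],
  [0, 0, 0, 0, 0, 0, -1],
  [0, 0, 0.5, 0, 0, 0, -1],
  [0, 0, 0.7, 0, 0, 0, -1],
  [0, 0, 0, 0, 0, 0, -1],
])

```text
time_s: 4.15
eef_pos: [0.4506, -0.0949, 0.1107]
ee_rot: [3.141, -0.001, 0.002]
ft_force: [0.6, -0.9, -1.4]
gripper_width: 0.0377
```

>>> servo_tool([
  [0.55, -0.7, 0, 0, 0, 0, -1],
  [0.55, -0.7, 0, 0, 0, 0, -1],
  [0.55, -0.7, 0, 0, 0, 0, -1],
  [0.55, -0.7, 0, 0, 0, 0, -1],
  [0, 0, 0, 0, 0, 0, -1],
  [0, 0, 0, 0, 0, 0, -1],
])

```text
time_s: 4.9
eef_pos: [0.5804, -0.2657, 0.102]
ee_rot: [-3.137, 0.01, 0.004]
ft_force: [0.7, 0.1, -1.2]
gripper_width: 0.0374
```

Run:
```python
from m import *
s=arm.observe(); print(s["eef_pos"],s["ee_rot"]); c,_,_=snap("wrist","w2"); trays("w2",c)
```

```text
[ 0.58044002 -0.26565862  0.10204035] [-3.13677754  0.00999026  0.00433833]Traceback (most recent call last):
  File "<stdin>", line 2, in <module>
  File "m.py", line 24, in trays
    g=ray(c,np.argwhere(cc)[:,::-1],.006).mean(0)
      ~~~^^^^^^^^^^^^^^^^^^^^^^^^^^^^^^^^
  File "h.py", line 14, in ray
    K,d,T=c; p=cv2.undistortPoints(np.array(uv,float).reshape(-1,1,2),K,d)[:,0]
               ~~~~~~~~~~~~~~~~~~~^^^^^^^^^^^^^^^^^^^^^^^^^^^^^^^^^^^^^^^^
cv2.error: OpenCV(4.12.0) /io/opencv/modules/calib3d/src/undistort.dispatch.cpp:347: error: (-215:Assertion failed) CV_IS_MAT(_src) && CV_IS_MAT(_dst) && (_src->rows == 1 || _src->cols == 1) && (_dst->rows == 1 || _dst->cols == 1) && _src->cols + _src->rows - 1 == _dst->rows + _dst->cols - 1 && (CV_MAT_TYPE(_src->type) == CV_32FC2 || CV_MAT_TYPE(_src->type) == CV_64FC2) && (CV_MAT_TYPE(_dst->type) == CV_32FC2 || CV_MAT_TYPE(_dst->type) == CV_64FC2) in function 'cvUndistortPointsInternal'
```

View pics/w2.png

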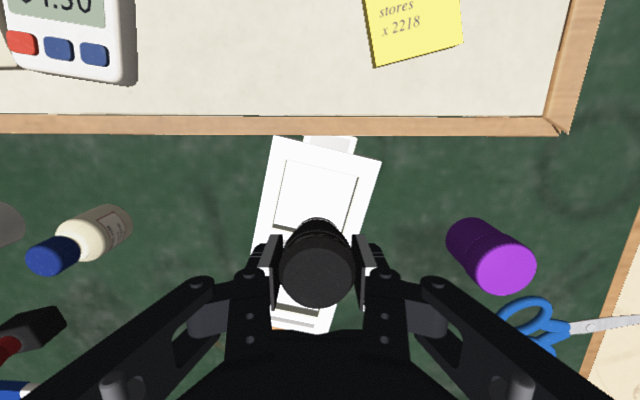

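The wrist view shows the eyepiece held upright. The far tray end corners are at (273,136) and (381,161).

Run:
```python
from m import *
p=ray(cam("wrist"),[[273,136],[381,161],[287,159],[357,178]],.014)[:,:2]; print(p.round(4))
for a,b,off in((0,1,.045),(2,3,.029)):
  v=p[b]-p[a]; L=np.linalg.norm(v); v/=L; u=np.array([-v[1],v[0]]); m=(p[a]+p[b])/2; print(L,np.degrees(np.arctan2(u[1],u[0])),m-u*off,m-u*(off+.078), m-u*(off+.156))
```

```text
[[ 0.6361 -0.2328]
 [ 0.6178 -0.3144]
 [ 0.6189 -0.2428]
 [ 0.6044 -0.2968]]
0.08362975662315081 -12.60803382125948 [ 0.58301496 -0.26379213] [ 0.50689584 -0.24676628] [ 0.43077672 -0.22974044]
0.055945606310842 -15.054269466642436 [ 0.58366497 -0.26223691] [ 0.50834191 -0.24197767] [ 0.43301885 -0.22171843]
```

>>> servo_tool([
  [0.05, 0.04, -0.25, -0.05, -0.1, 0, -1],
  [0, 0, -0.25, 0, 0, 0, -1],
  [0, 0, -0.25, 0, 0, 0, -1],
  [0, 0, 0, 0, 0, 0, -1],
])

```text
time_s: 5.45
eef_pos: [0.5803, -0.2596, 0.0546]
ee_rot: [-3.14, 0.005, 0.007]
ft_force: [-0.4, 0.4, -1.4]
gripper_width: 0.038
```

>>> servo_tool([
  [0.05, -0.05, -0.12, 0, -0.06, -0.08, -1],
  [0, 0, -0.08, 0, 0, 0, -1],
  [0, 0, 0, 0, 0, 0, -1],
])

```text
time_s: 5.82
eef_pos: [0.5842, -0.2631, 0.0426]
ee_rot: [-3.14, -0.001, 0.001]
ft_force: [-0.1, -0.1, -1.0]
gripper_width: 0.0378
```

>>> servo_tool([
  [0, 0, -0.02, 0, 0, 0, 0.5],
  [0, 0, 0, 0, 0, 0, 0.5],
  [0, 0, 0, 0, 0, 0, 0.5],
  [0, 0, 0.6, 0, 0, 0, 0.5],
  [0, 0, 0.8, 0, 0, 0, 0.5],
  [-0.08, 0.9, 0, 0, 0, 0, 0.5],
  [-0.08, 0.9, 0, 0, 0, 0, 0.5],
  [-0.08, 0.9, 0, 0, 0, 0, 0.5],
  [-0.08, 0.9, 0, 0, 0, 0, 0.5],
  [-0.08, 0.9, 0, 0, 0, 0, 0.5],
  [0, 0, 0, 0, 0, 0, 0.5],
  [0, 0, 0, 0, 0, 0, 0.5],
])

```text
time_s: 7.32
eef_pos: [0.5626, 0.006, 0.1324]
ee_rot: [-3.137, -0.014, 0.009]
ft_force: [0.2, -1.2, -1.0]
gripper_width: 0.064
```

>>> servo_tool([
  [-0.04, -0.02, -0.4, 0, 0.17, -0.1, 0.5],
  [0, 0, -0.5, 0, 0, 0, 0.5],
  [0, 0, -0.4, 0, 0, 0, 0.5],
  [0, 0, 0, 0, 0, 0, 0.5],
])

```text
time_s: 7.82
eef_pos: [0.5624, -0.0024, 0.0538]
ee_rot: [-3.137, -0.004, -0.006]
ft_force: [0.6, -1.0, 0.3]
gripper_width: 0.0641
```

>>> servo_tool([
  [-0.03, 0.12, -0.13, 0, 0.05, 0.08, 0.5],
  [0, 0, -0.13, 0, 0, 0, 0.5],
  [0, 0, 0, 0, 0, 0, 0.5],
])

```text
time_s: 8.2
eef_pos: [0.5625, 0.002, 0.0394]
ee_rot: [-3.136, -0.003, 0.001]
ft_force: [0.3, -0.3, -0.1]
gripper_width: 0.064
```

>>> servo_tool([
  [0, 0, 0, 0, 0, 0, -1],
  [0, 0, 0, 0, 0, 0, -1],
  [0, 0, 0, 0, 0, 0, -1],
  [0, 0, 0, 0, 0, 0, -1],
  [0, 0, 0.5, 0, 0, 0, -1],
  [0, 0, 0.9, 0, 0, 0, -1],
  [0, 0, 0.5, 0, 0, 0, -1],
  [0, 0, 0, 0, 0, 0, -1],
])

```text
time_s: 9.2
eef_pos: [0.5618, 0.0022, 0.1565]
ee_rot: [-3.136, -0.002, 0.002]
ft_force: [0.1, 0.2, -1.1]
gripper_width: 0.0413
```

>>> servo_tool([
  [-0.18, -0.82, 0, 0, 0, 0, -1],
  [-0.18, -0.82, 0, 0, 0, 0, -1],
  [-0.18, -0.82, 0, 0, 0, 0, -1],
  [-0.18, -0.82, 0, 0, 0, 0, -1],
  [-0.18, -0.82, 0, 0, 0, 0, -1],
  [0, 0, 0, 0, 0, 0, -1],
  [0, 0, -0.4, 0, 0, 0, -1],
  [0, 0, -0.4, 0, 0, 0, -1],
  [0, 0, 0, 0, 0, 0, -1],
])

```text
time_s: 10.32
eef_pos: [0.5004, -0.2464, 0.0953]
ee_rot: [-3.129, 0.01, 0.005]
ft_force: [-0.6, -0.4, -0.1]
gripper_width: 0.0418
```

>>> servo_tool([
  [0.14, 0.03, -0.25, -0.15, -0.12, -0.05, -1],
  [0, 0, -0.25, 0, 0, 0, -1],
  [0, 0, -0.15, 0, 0, 0, -1],
  [0, 0, 0, 0, 0, 0, -1],
])

```text
time_s: 10.82
eef_pos: [0.5093, -0.2427, 0.0555]
ee_rot: [-3.14, 0.001, 0.003]
ft_force: [-0.0, 0.1, -1.0]
gripper_width: 0.0419
```

>>> servo_tool([
  [0, -0.02, -0.1, 0, 0, 0, -1],
  [0, 0, -0.09, 0, 0, 0, -1],
  [0, 0, -0.02, 0, 0, 0, -1],
  [0, 0, 0, 0, 0, 0, -1],
])

```text
time_s: 11.32
eef_pos: [0.5101, -0.2448, 0.0442]
ee_rot: [-3.141, -0.002, 0.003]
ft_force: [0.8, 0.4, -1.3]
gripper_width: 0.0414
```

>>> servo_tool([
  [0, 0, -0.02, 0, 0, 0, 0.5],
  [0, 0, 0, 0, 0, 0, 0.5],
  [0, 0, 0, 0, 0, 0, 0.5],
  [0, 0, 0.6, 0, 0, 0, 0.5],
  [0, 0, 0.8, 0, 0, 0, 0.5],
  [0.27, 0.86, 0, 0, 0, 0, 0.5],
  [0.27, 0.86, 0, 0, 0, 0, 0.5],
  [0.27, 0.86, 0, 0, 0, 0, 0.5],
  [0, 0, 0, 0, 0, 0, 0.5],
  [0, 0, 0, 0, 0, 0, 0.5],
])

```text
time_s: 12.58
eef_pos: [0.5609, -0.087, 0.1299]
ee_rot: [3.141, -0.005, -0.0]
ft_force: [-0.4, -1.0, -0.8]
gripper_width: 0.0641
```

Run:
```python
from m import *
s=arm.observe(); print(s["eef_pos"],s["ee_rot"]); c,_,_=snap("wrist","w3"); items("w3",c)
```

```text
[ 0.56093521 -0.0869863   0.12992953] [ 3.14119812e+00 -5.40515687e-03 -2.42651127e-04]
item px (547, 186) h 0.05 depthmean [ 0.5824 -0.2611] ray [ 0.5814 -0.2601]
item px (318, 213) h 0.067 depthmean [ 0.5678 -0.0886] ray [ 0.5659 -0.0886]
```

View pics/w3.png

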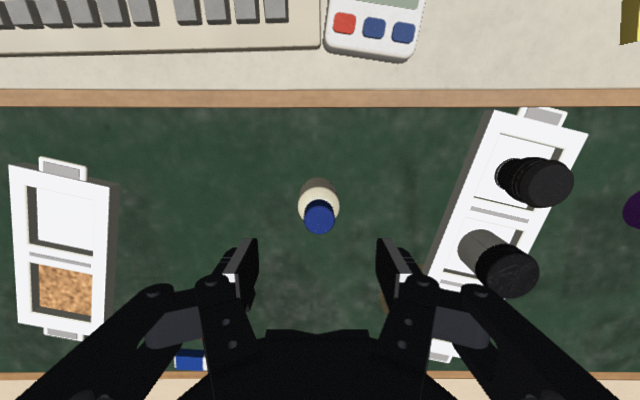

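Eyepiece at (535,182) and canister at (500,262) stand in their pockets. The oil bottle is centred between the jaws at (319,215).

>>> servo_tool([
  [0, -0.04, -0.4, 0, 0.05, 0, 0.5],
  [0, 0, -0.45, 0, 0, 0, 0.5],
  [0, 0, -0.3, 0, 0, 0, 0.5],
  [0, 0, 0, 0, 0, 0, 0.5],
])

```text
time_s: 13.12
eef_pos: [0.5597, -0.0953, 0.0595]
ee_rot: [3.141, -0.002, -0.009]
ft_force: [0.4, -0.9, 0.5]
gripper_width: 0.0643
```

>>> servo_tool([
  [0, 0.08, -0.2, 0, 0, 0.1, 0.5],
  [0, 0, -0.18, 0, 0, 0, 0.5],
  [0, 0, 0, 0, 0, 0, 0.5],
])

```text
time_s: 13.5
eef_pos: [0.5604, -0.0918, 0.0367]
ee_rot: [3.14, -0.004, -0.003]
ft_force: [-0.7, 0.2, 1.0]
gripper_width: 0.0637
```

>>> servo_tool([
  [0, 0, 0, 0, 0, 0, -1],
  [0, 0, 0, 0, 0, 0, -1],
  [0, 0, 0, 0, 0, 0, -1],
  [0, 0, 0, 0, 0, 0, -1],
  [0, 0, 0.5, 0, 0, 0, -1],
  [0, 0, 0.8, 0, 0, 0, -1],
  [-0.71, -0.75, 0, 0, 0, 0, -1],
  [-0.71, -0.75, 0, 0, 0, 0, -1],
  [-0.71, -0.75, 0, 0, 0, 0, -1],
  [0, 0, 0, 0, 0, 0, -1],
  [0, 0, 0, 0, 0, 0, -1],
])

```text
time_s: 14.88
eef_pos: [0.4324, -0.2299, 0.1189]
ee_rot: [3.136, -0.01, -0.001]
ft_force: [0.5, -0.8, -0.5]
gripper_width: 0.0335
```

>>> servo_tool([
  [0, 0.04, -0.35, 0.05, 0.12, 0, -1],
  [0, 0, -0.35, 0, 0, 0, -1],
  [0, 0, -0.3, 0, 0, 0, -1],
  [0, 0, 0, 0, 0, 0, -1],
])

```text
time_s: 15.38
eef_pos: [0.4372, -0.2245, 0.0578]
ee_rot: [3.14, -0.004, 0.007]
ft_force: [0.2, -0.1, -0.2]
gripper_width: 0.0333
```

>>> servo_tool([
  [-0.09, -0.05, -0.12, 0, 0.05, -0.08, -1],
  [0, 0, -0.12, 0, 0, 0, -1],
  [0, 0, 0, 0, 0, 0, -1],
])

```text
time_s: 15.75
eef_pos: [0.4338, -0.2273, 0.0439]
ee_rot: [3.138, -0.002, 0.002]
ft_force: [0.2, -0.0, -1.0]
gripper_width: 0.0336
```

>>> servo_tool([
  [0, 0, -0.02, 0, 0, 0, 0.5],
  [0, 0, 0, 0, 0, 0, 0.5],
  [0, 0, 0, 0, 0, 0, 0.5],
  [0, 0, 0.7, 0, 0, 0, 0.5],
  [0, 0, 0.9, 0, 0, 0, 0.5],
  [0, 0, 0.9, 0, 0, 0, 0.5],
  [-0.1, 0.6, 0.9, 0, 0, 0, 0.5],
  [-0.1, 0.9, 0, 0, 0, 0, 0.5],
  [-0.1, 0.9, 0, 0, 0, 0, 0.5],
  [-0.1, 0.9, 0, 0, 0, 0, 0.5],
  [-0.1, 0.9, 0, 0, 0, 0, 0.5],
  [-0.1, 0.9, 0, 0, 0, 0, 0.5],
])

```text
time_s: 17.25
eef_pos: [0.3995, 0.0332, 0.253]
ee_rot: [-3.103, -0.012, 0.055]
ft_force: [0.2, -0.8, -0.2]
gripper_width: 0.0638
```

>>> servo_tool([
  [-0.1, 0.9, 0, 0, 0, 0, 0.5],
  [-0.1, 0.9, 0, 0, 0, 0, 0.5],
  [-0.1, 0.9, 0, 0, 0, 0, 0.5],
  [0, 0.8, 0, 0, 0, 0, 0.5],
  [0, 0, 0, 0, 0, 0, 0.5],
  [0, 0, 0, 0, 0, 0, 0.5],
])

```text
time_s: 18.0
eef_pos: [0.3988, 0.1254, 0.2536]
ee_rot: [-2.998, -0.012, 0.202]
ft_force: [0.5, -0.5, -0.5]
gripper_width: 0.0638
```

Run:
```python
from m import *
s=arm.observe(); print(s["eef_pos"],s["ee_rot"]); c,_,_=snap("wrist","w4"); items("w4",c)
try: trays("w4",c)
except Exception: print("tray fail")
```

```text
[0.39884661 0.12543854 0.25355944] [-2.9978551  -0.01191493  0.20222645]
item px (131, 3) h 0.033 depthmean [0.5439 0.4114] ray [0.5428 0.412 ]
item px (148, 6) h 0.036 depthmean [0.5434 0.3909] ray [0.5425 0.3885]
item px (254, 1) h 0.053 depthmean [0.5615 0.2516] ray [0.5627 0.2563]
item px (66, 16) h 0.053 depthmean [0.5122 0.4789] ray [0.5118 0.4764]
item px (122, 116) h 0.067 depthmean [0.4163 0.3965] ray [0.4167 0.3953]
item px (172, 113) h 0.101 depthmean [0.4371 0.3109] ray [0.4374 0.3088]
item px (470, 154) h 0.068 depthmean [0.4594 0.0008] ray [0.4593 0.0014]
tray px [339.  79.] c 501.0 157.8 [ 86.2 194.8] yaw -13.5 cork [0.4628 0.1671]
tray fail
```

View pics/w4.png

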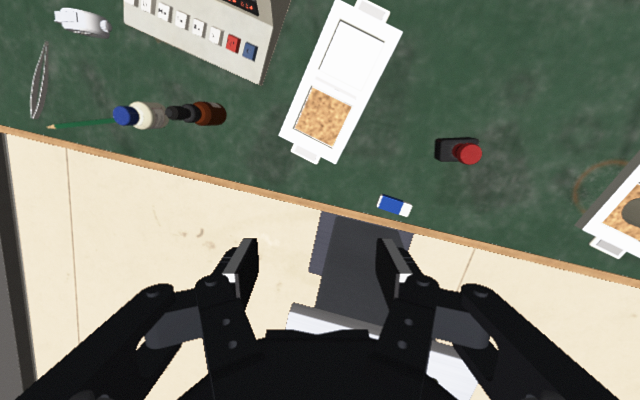

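The oil bottle at (132,115), dropper at (190,113) and tally counter at (80,20) are all in view. The arm fell behind and tilted, so I'll check the joints.

Run:
```python
from m import *
s=arm.observe(); print(s["joints"].round(3),s["joint_vel"].round(3),s["joint_torque"].round(1))
```

```text
[ 0.201  0.064 -0.381  1.114  0.144  3.141] [-0.006 -0.004 -0.005  0.     0.     0.001] [  0.1 -29.1  25.1  -0.    0.5   0. ]
```

Joint 6 is at its limit (j6 = j1 + π − yaw), so I'll turn to yaw ≈ π/2, with the jaws along x, for the left-hand items.

Run:
```python
from m import *
s=arm.observe(); A=R.from_euler("xyz",s["ee_rot"])
for y in(.2022,.6,1.571): print(y,((R.from_euler("xyz",[np.pi,0,y])*A.inv()).as_rotvec()/.08).round(2))
```

```text
0.2022 [-1.79 -0.21 -0.01]
0.6 [-1.73 -0.57  4.96]
1.571 [-1.36 -1.4  17.07]
```

>>> servo_tool([
  [0, 0, 0, 0, 0, 1, 0.5],
  [0, 0, 0, 0, 0, 1, 0.5],
  [0, 0, 0, -0.6, -0.1, 1, 0.5],
  [0, 0, 0, -0.6, -0.2, 1, 0.5],
  [0, 0, 0, -0.5, -0.2, 1, 0.5],
  [0, 0.5, 0, 0, 0, 1, 0.5],
  [0, 0.5, 0, 0, 0, 1, 0.5],
  [0, 0.5, 0, 0, 0, 1, 0.5],
  [0, 0.5, 0, 0, 0, 1, 0.5],
  [0, 0.5, 0, 0, 0, 1, 0.5],
  [0, 0.5, 0, 0, 0, 1, 0.5],
  [0, 0, 0, 0, 0, 0, 0.5],
])

```text
time_s: 19.55
eef_pos: [0.4, 0.3043, 0.2534]
ee_rot: [3.138, 0.019, 1.096]
ft_force: [0.7, 0.2, 0.5]
gripper_width: 0.0641
```

>>> servo_tool([
  [0.05, 0.26, 0, 0.2, -0.1, 1, 0.5],
  [0.05, 0.26, 0, 0, 0, 1, 0.5],
  [0.05, 0.26, 0, 0, 0, 1, 0.5],
  [0.05, 0.26, 0, 0, 0, 1, 0.5],
  [0.05, 0.26, -0.3, 0, 0, 1, 0.5],
  [0.05, 0.26, -0.5, 0, 0, 0.9, 0.5],
  [0, 0, -0.5, 0, 0, 0, 0.5],
  [0, 0, -0.5, 0, 0, 0, 0.5],
  [0, 0, -0.4, 0, 0, 0, 0.5],
  [0, 0, 0, 0, 0, 0, 0.5],
])

```text
time_s: 20.8
eef_pos: [0.421, 0.3871, 0.1184]
ee_rot: [3.136, 0.009, 1.563]
ft_force: [0.4, -0.9, 1.7]
gripper_width: 0.064
```

>>> servo_tool([
  [-0.08, 0.16, -0.3, 0.1, 0.07, 0.1, 0.5],
  [0, 0, -0.4, 0, 0, 0, 0.5],
  [0, 0, -0.3, 0, 0, 0, 0.5],
  [0, 0, 0, 0, 0, 0, 0.5],
])

```text
time_s: 21.3
eef_pos: [0.4198, 0.3961, 0.0625]
ee_rot: [3.137, -0.003, 1.565]
ft_force: [0.6, 0.5, -0.1]
gripper_width: 0.0639
```

>>> servo_tool([
  [-0.06, 0, -0.22, 0, 0.05, 0, 0.5],
  [0, 0, -0.2, 0, 0, 0, 0.5],
  [0, 0, 0, 0, 0, 0, 0.5],
])

```text
time_s: 21.68
eef_pos: [0.4177, 0.3968, 0.0385]
ee_rot: [3.138, -0.005, 1.564]
ft_force: [0.4, -0.4, 0.3]
gripper_width: 0.0642
```

>>> servo_tool([
  [0, 0, 0, 0, 0, 0, -1],
  [0, 0, 0, 0, 0, 0, -1],
  [0, 0, 0, 0, 0, 0, -1],
  [0, 0, 0, 0, 0, 0, -1],
  [0, 0, 0.5, 0, 0, 0, -1],
  [0, 0, 0.9, 0, 0, 0, -1],
  [0, 0, 0.9, 0, 0, 0, -1],
  [0, 0, 0.7, 0, 0, 0, -1],
  [0, 0, 0, 0, 0, 0, -1],
])

```text
time_s: 22.8
eef_pos: [0.4166, 0.3959, 0.2239]
ee_rot: [3.139, -0.005, 1.564]
ft_force: [0.7, 0.7, -1.5]
gripper_width: 0.033
```

>>> servo_tool([
  [0.15, -0.76, 0, 0, 0, 0, -1],
  [0.15, -0.76, 0, 0, 0, 0, -1],
  [0.15, -0.76, 0, 0, 0, 0, -1],
  [0.15, -0.76, 0, 0, 0, 0, -1],
  [0.15, -0.76, 0, 0, 0, 0, -1],
  [0, 0, 0, 0, 0, 0, -1],
  [0, 0, -0.5, 0, 0, 0, -1],
  [0, 0, -0.6, 0, 0, 0, -1],
  [0, 0, -0.3, 0, 0, 0, -1],
  [0, 0, 0, 0, 0, 0, -1],
])

```text
time_s: 24.05
eef_pos: [0.4568, 0.1625, 0.1279]
ee_rot: [-3.134, -0.002, 1.568]
ft_force: [-0.6, -0.1, -0.5]
gripper_width: 0.033
```

>>> servo_tool([
  [0.1, 0.09, -0.35, 0, -0.1, 0, -1],
  [0, 0, -0.4, 0, 0, 0, -1],
  [0, 0, -0.35, 0, 0, 0, -1],
  [0, 0, 0, 0, 0, 0, -1],
])

```text
time_s: 24.55
eef_pos: [0.4642, 0.1714, 0.0621]
ee_rot: [3.138, -0.004, 1.571]
ft_force: [0.2, 0.4, 0.7]
gripper_width: 0.0331
```

>>> servo_tool([
  [-0.02, -0.06, -0.14, 0, 0.05, 0, -1],
  [0, 0, -0.14, 0, 0, 0, -1],
  [0, 0, 0, 0, 0, 0, -1],
])

```text
time_s: 24.92
eef_pos: [0.4646, 0.1687, 0.0466]
ee_rot: [3.139, -0.006, 1.572]
ft_force: [-0.3, 0.4, -1.4]
gripper_width: 0.0335
```

>>> servo_tool([
  [0, 0, -0.03, 0, 0, 0, -1],
  [0, 0, 0, 0, 0, 0, 0.5],
  [0, 0, 0, 0, 0, 0, 0.5],
  [0, 0, 0, 0, 0, 0, 0.5],
  [0, 0, 0.6, 0, 0, 0, 0.5],
  [0, 0, 0.8, 0, 0, 0, 0.5],
  [0, 0, 0.8, 0, 0, 0, 0.5],
  [-0.15, 0.79, 0, 0, 0, 0, 0.5],
  [-0.15, 0.79, 0, 0, 0, 0, 0.5],
  [-0.15, 0.79, 0, 0, 0, 0, 0.5],
  [0, 0, 0, 0, 0, 0, 0.5],
  [0, 0, 0, 0, 0, 0, 0.5],
])

```text
time_s: 26.42
eef_pos: [0.4378, 0.3144, 0.1834]
ee_rot: [3.134, -0.008, 1.569]
ft_force: [0.4, -0.5, -0.4]
gripper_width: 0.0646
```

Run:
```python
from m import *
s=arm.observe(); print(s["eef_pos"],s["ee_rot"]); c,im,_=snap("wrist","w5")
P=np.load("pics/w5.npz")["P"]; z=P[...,2]
m=(z>.085)&(z<.115)&(abs(P[...,0]-.437)<.03)&(abs(P[...,1]-.31)<.03); p=P[m]; print(m.sum(),p.mean(0),np.argwhere(m).mean(0)[::-1])
```

```text
[0.43778468 0.31444085 0.18340695] [ 3.13424676 -0.00849255  1.56865477]
298 [0.43672713 0.31610286 0.09725855] [314.95637584 207.43288591]
```

View pics/w5.png

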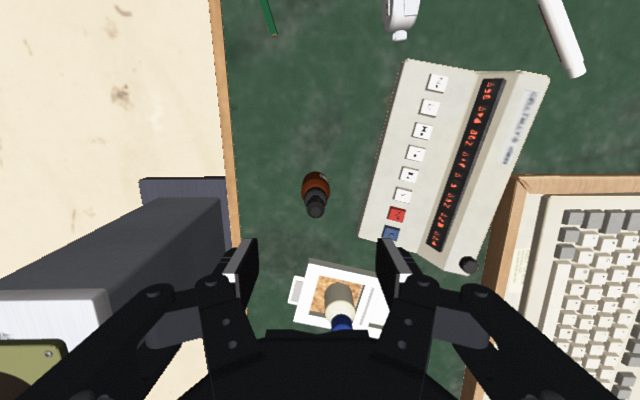

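The oil bottle stands in the cork pocket at (338,297). The dropper bulb is between the jaws at (316,208), and I'll grip it by the bulb.

>>> servo_tool([
  [0, -0.04, -0.4, -0.1, 0.08, 0, 0.5],
  [0, 0, -0.4, 0, 0, 0, 0.5],
  [0, 0, -0.35, 0, 0, 0, 0.5],
  [0, 0, 0, 0, 0, 0, 0.5],
])

```text
time_s: 26.98
eef_pos: [0.439, 0.3065, 0.1133]
ee_rot: [3.141, 0.0, 1.561]
ft_force: [0.2, -0.6, -0.1]
gripper_width: 0.0639
```

>>> servo_tool([
  [-0.03, 0.09, -0.18, 0, 0, 0.1, 0.5],
  [0, 0, -0.17, 0, 0, 0, 0.5],
  [0, 0, 0, 0, 0, 0, 0.5],
])

```text
time_s: 27.35
eef_pos: [0.4385, 0.3118, 0.0927]
ee_rot: [3.138, -0.001, 1.567]
ft_force: [0.2, 0.2, 0.4]
gripper_width: 0.0641
```

>>> servo_tool([
  [0, 0, 0, 0, 0, 0, -1],
  [0, 0, 0, 0, 0, 0, -1],
  [0, 0, 0, 0, 0, 0, -1],
  [0, 0, 0, 0, 0, 0, -1],
  [0, 0, 0, 0, 0, 0, -1],
  [0, 0, 0, 0, 0, 0, -1],
  [0, 0, 0.4, 0, 0, 0, -1],
  [0, 0, 0.8, 0, 0, 0, -1],
  [0, 0, 0.7, 0, 0, 0, -1],
  [0, 0, 0, 0, 0, 0, -1],
])

```text
time_s: 28.6
eef_pos: [0.4379, 0.3115, 0.21]
ee_rot: [3.139, -0.001, 1.568]
ft_force: [-0.0, 0.3, -1.3]
gripper_width: 0.0138
```

>>> servo_tool([
  [0.42, -0.68, 0, 0, 0, 0, -1],
  [0.42, -0.68, 0, 0, 0, 0, -1],
  [0.42, -0.68, 0, 0, 0, 0, -1],
  [0.42, -0.68, 0, 0, 0, 0, -1],
  [0, 0, 0, 0, 0, 0, -1],
  [0, 0, 0, 0, 0, 0, -1],
])

```text
time_s: 29.35
eef_pos: [0.5382, 0.1436, 0.2039]
ee_rot: [-3.137, 0.001, 1.57]
ft_force: [-0.0, 0.2, -0.4]
gripper_width: 0.0139
```

Run:
```python
from m import *
s=arm.observe(); print(s["eef_pos"],s["ee_rot"]); snap("wrist","w6")
```

```text
[0.53824761 0.14359734 0.20389798] [-3.13705519e+00  7.18251268e-04  1.57039877e+00]
```

View pics/w6.png

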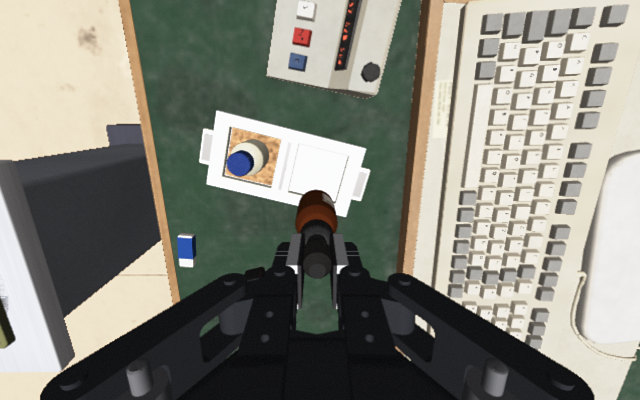

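Dropper held upright at (316,225); the oil bottle stands on the cork at (248,155).

>>> servo_tool([
  [0.01, 0.09, -0.4, 0, -0.06, 0, -1],
  [0, 0, -0.4, 0, 0, 0, -1],
  [0, 0, -0.4, 0, 0, 0, -1],
  [0, 0, -0.3, 0, 0, 0, -1],
  [0, 0, 0, 0, 0, 0, -1],
])

```text
time_s: 30.02
eef_pos: [0.5348, 0.1552, 0.1108]
ee_rot: [-3.141, 0.0, 1.581]
ft_force: [0.4, -0.2, -1.1]
gripper_width: 0.0139
```

>>> servo_tool([
  [0.07, -0.1, -0.1, 0, 0, -0.12, -1],
  [0, 0, -0.1, 0, 0, 0, -1],
  [0, 0, 0, 0, 0, 0, -1],
])

```text
time_s: 30.4
eef_pos: [0.5401, 0.1502, 0.0998]
ee_rot: [3.14, -0.0, 1.573]
ft_force: [-0.5, -0.4, -0.8]
gripper_width: 0.0141
```

>>> servo_tool([
  [0, 0, -0.03, 0, 0, 0, -1],
  [0, 0, -0.015, 0, 0, 0, -1],
  [0, 0, 0, 0, 0, 0, 0],
  [0, 0, 0, 0, 0, 0, 0],
  [0, 0, 0, 0, 0, 0, 0],
  [0, 0, 0, 0, 0, 0, 0],
  [0, 0, 0.5, 0, 0, 0, 0],
  [0, 0, 0.8, 0, 0, 0, 0],
  [0, 0, 0.9, 0, 0, 0, 0],
  [0, 0, 0.9, 0, 0, 0, 0],
  [-0.3, -0.9, 0.5, 0, 0, 0, 0],
  [-0.3, -0.9, 0, 0, 0, 0, 0],
])

```text
time_s: 31.9
eef_pos: [0.5047, 0.0446, 0.3183]
ee_rot: [3.137, 0.0, 1.579]
ft_force: [0.7, -0.7, -0.5]
gripper_width: 0.0429
```

>>> servo_tool([
  [-0.2, -0.9, 0, 0, 0, 0, 0],
  [-0.2, -0.9, 0, 0, 0, 0, 0],
  [0, -0.9, 0, 0, 0, 0, 0],
  [0, -0.9, 0, 0, 0, 0, 0],
  [0, -0.5, 0, 0, 0, 0, 0],
  [0, 0, 0, 0, 0, 0, 0],
  [0, 0, 0, 0, 0, 0, 0],
])

```text
time_s: 32.78
eef_pos: [0.4775, -0.2112, 0.3203]
ee_rot: [3.132, 0.001, 1.575]
ft_force: [0.6, 0.5, -1.1]
gripper_width: 0.0429
```

Run:
```python
from m import *
s=arm.observe(); print(s["time_s"],s["eef_pos"],s["ee_rot"])
def meas(f,P,T3=((.508,-.2445),-13.4),T2=((.501,.158),-13.8)):
  z=P[...,2]
  for nm,(x,y),h,(o,a) in(("oil3",(.433,-.227),.072,T3),("can",(.508,-.245),.058,T3),("eye",(.583,-.263),.05,T3),("oil2",(.463,.168),.072,T2),("drop",(.539,.149),.106,T2)):
    m=(abs(P[...,0]-x)<.035)&(abs(P[...,1]-y)<.035)&(z>h-.012)&(z<h+.012); p=P[m]
    if len(p)<8: print(f,nm,"few");continue
    top=p[p[:,2]>np.percentile(p[:,2],95)-.006]; d=top.mean(0)[:2]-o; c,s=np.cos(np.radians(a)),np.sin(np.radians(a))
    print(f,nm,len(p),"h",np.percentile(p[:,2],95).round(3),"tray xy mm",(np.array([c*d[0]+s*d[1],-s*d[0]+c*d[1]])*1000).round(1))
for n in("wrist","side","scene"):
  snap(n,n+"F"); meas(n,np.load(f"pics/{n}F.npz")["P"])
c=cam("wrist"); items("wristF",c)
im=cv2.imread("pics/sideF.png"); cv2.imwrite("pics/cropF.png",cv2.resize(im[140:310,240:460],(776,600),interpolation=cv2.INTER_CUBIC))
```

```text
32.775 [ 0.47751575 -0.21119257  0.32026983] [3.13231467e+00 9.52096658e-04 1.57497319e+00]
wrist oil3 236 h 0.073 tray xy mm [-76.7  -1. ]
wrist can 680 h 0.058 tray xy mm [-0.8  0. ]
wrist eye 497 h 0.05 tray xy mm [74.4 -0.6]
wrist oil2 few
wrist drop few
side oil3 77 h 0.071 tray xy mm [-76.7  -5.2]
side can 209 h 0.057 tray xy mm [-0.8 -4.6]
side eye 151 h 0.048 tray xy mm [75.2 -4.9]
side oil2 36 h 0.071 tray xy mm [-36.6  -0.8]
side drop 16 h 0.103 tray xy mm [39.3 -2.1]
scene oil3 22 h 0.073 tray xy mm [-81.1   1.7]
scene can 52 h 0.059 tray xy mm [-3.5  2.1]
scene eye 37 h 0.05 tray xy mm [73.4  0.9]
scene oil2 35 h 0.073 tray xy mm [-41.8   4.9]
scene drop 11 h 0.105 tray xy mm [34.   4.9]
item px (300, 0) h 0.058 depthmean [ 0.4588 -0.011 ] ray [ 0.4588 -0.0099]
item px (283, 180) h 0.073 depthmean [ 0.4331 -0.2275] ray [ 0.4338 -0.2264]
item px (336, 189) h 0.059 depthmean [ 0.5073 -0.2443] ray [ 0.5075 -0.2431]
item px (384, 200) h 0.05 depthmean [ 0.58   -0.2623] ray [ 0.5798 -0.2609]
```

View pics/wristF.png

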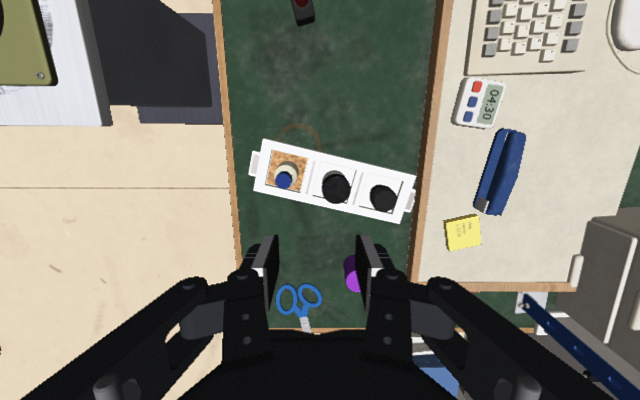

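View pics/cropF.png

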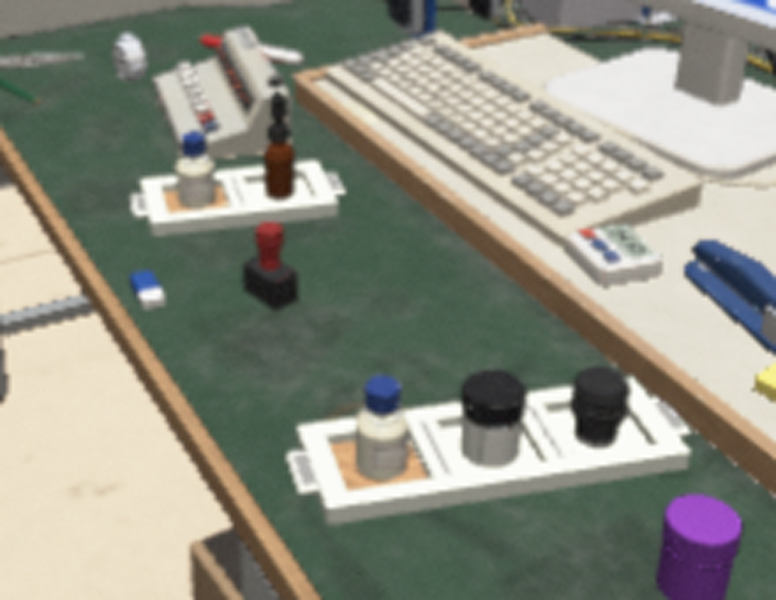

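All five items stand upright in the right pockets. Canister is at (492,420), eyepiece at (600,405), oil bottles at (380,430) and (195,172), dropper at (279,150). The stamp, eraser and tally counter look to be where they were, so I'll hand in.

```bash
python3 -c "
from rig import arm
print(arm.job_done())"
```

```text
the job is handed in; nothing more can be done
None
```

I filled both trays and handed the job in; the robot's clock read 33 s at the last check, against the 115 s limit. Each corked pocket holds an oil bottle. The canister is in the middle pocket and the eyepiece in the far one of the three-pocket tray. The dropper bottle is in the bare pocket of the two-pocket tray.

- **Position:** the last pictures show all five items upright and released, with top heights right for the pocket floors to within about 3 mm. Each measures within about 6 mm of its pocket centre, against the 16 mm allowed.
- **Bystanders:** the stamp, eraser and tally counter look to be where they were in the last side view. I did not measure how far they might have shifted.
- **Disagreements:** the side and scene cameras differ by about 3–7 mm. The last wrist view did not cover the two-pocket tray, so its two items were checked only by those two cameras.
- **One hitch:** the arm reached joint 6's limit on the way to the left-hand stock and tilted briefly. It was holding nothing, and I fixed it by turning the gripper a quarter turn.

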